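# Pump up the cleaning sprayer until its pressure pin stands out

## Task

Pump up the hand pressure sprayer so the keyboard shell can be rinsed: with a fingertip push its plunger down to the stop and let the spring bring it all the way back up, again and again, until the metal pressure pin beside it has popped fully out of its seat. Work by pushing only: do not lift, tip or shove the sprayer, keep off the pin itself, and leave the bottle, bowl and brush as they are. Finish clear of the sprayer with the plunger back up.

Things in the scene. Friction and masses are not known exactly. Their poses are not given: they have to be found in the camera images.
- sprayer: hand compression sprayer standing loose on the table, 0.9 to 1.6 kg (filled): white round tank 108 mm across, grey collar nut, black head. Origin: centre of its underside on the table; z up along the tank's and plunger's axis. x points to the side with the pressure pin, -y to the spray nozzle (reaches 82 mm out), +y to the black hand grip (reaches 106 mm out, hangs down beside the tank). The head's top (gland that the plunger rod enters) is 169 mm above the table.
- plunger_top (a point): centre of the flat top of the plunger's black mushroom knob, 49 mm across (flat part 44 mm), on the sprayer's axis: 228 mm above the table with the plunger up, 188 mm when it is pressed to its stop. Moves with the plunger; z up.
- plunger (a joint): how far the plunger is pressed down, m: 0 = up, 0.040 = at its stop. A spring returns it: 5.5 N to start it, 14 to 16 N near the stop, slightly damped (back up in about 0.3 s after release).
- pin_rise (a joint): how far the pressure pin stands out of its seated position, m: 0 = in, 0.030 = fully out. It starts 0 to 10 mm out. Each full stroke (down to the stop, then all the way up) raises it by a step of 5 mm during the downward push, and it stays there; only the first stroke, which takes up slack, may give little or nothing. Strokes shorter than about 32 mm may not raise it. 4 to 7 full strokes bring it fully out; further strokes change nothing.
- pressure_pin: the pressure pin: bare brass rod 9 mm across with thin dark rings, upright in a black round seat 19 mm across on the head, 46 mm from the sprayer's axis on its +x side. Origin: centre of the pin's top, 154 mm above the table when in, 184 mm when fully out (always below the plunger's knob top). To be left untouched.
- alcohol_bottle: loose bystander: white flat bottle 55 x 85 x 174 mm with a plain blue label and a white screw cap, standing beside the sprayer about 0.2 m from its axis. Origin: centre of its underside.
- rinse_bowl: loose bystander: clear glass bowl, 110 mm across the rim, 48 mm high, about 0.2 m from the sprayer's axis. Origin: centre of its underside.
- cleaning_brush: loose bystander: blue brush like a toothbrush, about 180 mm long and 20 mm high, lying flat on the far side of the sprayer, about 0.12 m from its axis. Origin: near the middle of its underside, x to the bristles.

How it is judged (in metres and radians):
On the way, in this order (a step that is already met when the one before it is completed fails the run):
1. the plunger is pushed down to its stop a first time (value of joint plunger above 0.034 m), for 0.02 s.
2. the plunger has sprung back up (value of joint plunger below 0.006 m), for 0.02 s.
3. after more strokes the pressure pin stands fully out (value of joint pin_rise above 0.027 m), for 0.2 s.
At the end, for the whole second after the job is handed in: The pressure pin stands at least 27 of its 30 mm out, the plunger is back up (within 4 mm), the sprayer stands upright and at rest within 40 mm of where it was, and the bottle, bowl and brush are within 30 mm of where they were (value of joint pin_rise above 0.027 m and value of joint plunger below 0.004 m and angle between sprayer's own z axis and vertical below 0.05 rad and distance of sprayer from where it was at the start of the episode below 0.04 m and linear speed of sprayer below 0.02 m/s and distance of each of alcohol_bottle, rinse_bowl, cleaning_brush from where it was at the start of the episode below 0.03 m); the robot touches nothing.
It fails at once if the sprayer is lifted off the table (height (world z) of sprayer above 0.01 m).
It fails at once if the sprayer is tipped by more than 0.2 rad or shoved more than 40 mm from its place (angle between sprayer's own z axis and vertical above 0.2 rad or distance of sprayer from where it was at the start of the episode above 0.04 m).
It fails at once if the robot touches the pressure pin (contact force between any of the arm, the fingers and pressure_pin above 0.5 N).
It fails at once if the bottle, bowl or brush is displaced by more than 30 mm (distance of any of alcohol_bottle, rinse_bowl, cleaning_brush from where it was at the start of the episode above 0.03 m).
It also fails if it takes over 51 s, if anything falls off the work surface, if the arm or the gripper's body presses on something with over 40 N, if the wrist force passes 120 N, or if a joint passes its speed limit or range.

## Robot

A 6-joint arm with a two-finger parallel gripper is mounted at the origin on the work surface. World frame = base frame: x ahead of the robot, y to its left, z up, the work surface at z = 0. Lengths are in m, angles in degrees, forces in N, time in s.
With the tool pointing down it reaches from about 0.375 to 0.9 m from the base axis. Payload 3.1 kg.
Tool frame: the origin (TCP) lies midway between the tips of the shut fingers; the grasp point (between the pads) lies 19 mm behind it; z points along the fingers, y is the direction in which the jaws open and shut (so a half turn about z gives the same grasp; the last joint's range is limited). The gripper opens to 87 mm and grips with 3 to 60 N. Pads are 19 mm wide; open, the fingers measure 117 mm over their backs; the gripper's body (75 mm by 190 mm) begins 51 mm behind the grasp point.
Start: joints at [63.226, 30.224, 82.088, -0, 67.689, -10.227], TCP at [0.178, 0.599, 0.196] pointing down, gripper open.
Joint ranges: [-176.69, 176.69], [-43.24, 126.21], [12.49, 139.97], [-82, 262], [0, 151.66], [-163.58, 163.58]. Speed limits (degrees/s): [159.86, 159.86, 180, 180, 180, 180].

## Interface

Orientations are given as a 3x3 rotation matrix whose columns are the frame's x, y, z axes.
In Python, from rig import status, vision, bot, models gives the robot as it stands.
- The arm moves only by the tool send_rows, never from a script. Its argument "moves" is a list of rows, each a list of 7 numbers: the shift along the tool's x, y, z in units of 25 mm (1.0 is 25 mm), then the turn, a rotation vector about the tool's x, y, z in units of 10 degrees (1.0 is 10 degrees), then the closure, from -1 (fully open) to 1 (shut), so that 0 is half open. In form: [[dx, dy, dz, rx, ry, rz, hand], ...]. A call has 1 to 12 rows; each row shifts and turns the commanded pose from where the row before left it, along the tool's axes as they then stand; what a row does not reach is not made up. A row lasts 1/8 s, in which the tool goes at most 62.5 mm and 10.7 degrees, less where a joint would pass 70% of its speed; a pose out of reach is approached as far as the arm can. A call is refused whole if a number of a shift passes 1 or a number of a turn 1, either way. A call with a gripper value outside its range is refused whole. The fingers move at their own pace and stop on an object; the grip force is fixed at half the most. Time passes only in rows, so rows that do not move let the fingers close. It gives the time, the measured TCP pose, the force and the opening at its end, in the units of the state.
- status.read_state(): the state, without advancing time (a new reading comes with each control period).
- vision.capture(name): name is "scene" or "side" or "wrist"; returns a dict with "img" (480x640x3 uint8, red, green, blue), "depth" (480x640 float32, m along the optical axis (not along the pixel's ray), 0 where there is no reading), "fx", "fy", "cx", "cy" (pixels), "distortion" ([k1, k2, p1, p2, k3] as OpenCV has them; the pictures are not rectified), "pose" (4x4, takes a point from camera to world coordinates); the wrist camera has in their place "hand_eye" (4x4, takes a point from camera to tool coordinates, whose origin is the TCP and whose axes are the flange's). Camera axes: x right, y up, looking along -z (the intrinsics and any distortion apply to the point x, -y, -z); pixel columns grow to the right and rows downward; lengths in m; the calibration is good to about 2 mm. A picture is of the moment at which its call begins: read the wrist's pose just before it.
- bot.hand_in(): hands the job in, once; it reports no verdict.
Trained networks look in the newest picture that a camera, given by its name, has taken for a name from the list of things; names that differ only in an ending like _2 or _b are one class to them, and where a whole thing is asked for, a point or a joint stands for the part that bears it (a point fixed in the world has none). Each returns a list of dicts, best first, with "confidence" (0 to 1); they miss things now and then, are a little off and sometimes report something else, mostly with a low value. They report only what shows in the picture. A call takes as long as a camera call.
- models.masks_of(camera, name): "mask" (480x640 bool, what is visible of it) and "extent" ([left, top, right, bottom] in pixels, round what is visible of it).
- models.landmark_of(camera, name): "point" ([column, row] in pixels: a listed point, or the origin of a listed thing).
The state is a dict: "time_s": time; "joint_positions": joint angles; "qvel": joint speeds; "tau": joint torques, N m; "position": TCP position; "tcp_rot": TCP orientation; "force": force on the tool from outside, world axes, zero at the start; "moment": the same for the moment, N m; "opening": opening from 0.0 (shut) to 1.0 (fully open).
Only numpy, scipy, OpenCV 4.12 (cv2) and the standard library are available. Lean on these libraries where they do the work, as an engineer would, in place of code of your own. Each camera call takes 0.05 s, during which the arm holds its last target.

## Working session

There is one attempt and no reset: what is moved stays moved. The work goes in short steps, Python scripts to look and compute and a tool call to move; the robot and the scene stay as the last step left them, time stands still between calls to the robot, and variables do not carry over. Pictures are saved under pics/ and viewed, and the job is handed in when it is done.

Besides the shell and the picture viewer there is one more tool, called after "Call:" in YAML: its name, and indented under it one key for each argument. send_rows: Moves the arm, as the interface text tells. Its arguments: {"type":"object","properties":{"moves":{"type":"array"}},"required":["moves"]}

```bash
mkdir -p pics; cat > h.py <<'E'
import numpy as np, cv2
from rig import status, vision, bot, models
def T_of(c,s=None):
    if 'pose' in c: return np.array(c['pose'])
    T=np.eye(4);T[:3,:3]=np.array(s['tcp_rot']);T[:3,3]=s['position'];return T@np.array(c['hand_eye'])
def K(c): return np.array([[c['fx'],0,c['cx']],[0,c['fy'],c['cy']],[0,0,1.]])
def ray(c,T,p):
    u=cv2.undistortPoints(np.array([[p]],float),K(c),np.array(c['distortion'],float))[0,0]
    d=T[:3,:3]@np.array([u[0],-u[1],-1.]);return T[:3,3],d
def tri(rs):
    A=0;b=0
    for o,d in rs:
        d=d/np.linalg.norm(d);P=np.eye(3)-np.outer(d,d);A=A+P;b=b+P@o
    x=np.linalg.solve(A,b);return x,[np.linalg.norm(np.cross(x-o,d/np.linalg.norm(d))) for o,d in rs]
def at_z(r,z): o,d=r;return o+d*(z-o[2])/d[2]
E
python3 - <<'E'
from h import *
s=status.read_state();print({k:np.round(v,3).tolist() for k,v in s.items()})
rs={}
for n in ['scene','side','wrist']:
    s=status.read_state();c=vision.capture(n);T=T_of(c,s);im=c['img'][:,:,::-1].copy()
    print(n,np.round(T[:3,3],3))
    for t in ['plunger_top','pressure_pin','sprayer','alcohol_bottle','rinse_bowl','cleaning_brush']:
        for q in models.landmark_of(n,t)[:1]:
            r=ray(c,T,q['point']);rs.setdefault(t,[]).append(r)
            z={'plunger_top':.228,'pressure_pin':.157}.get(t,0)
            p=q['point'];print(t,np.round(p,1),round(q['confidence'],2),'atz',np.round(at_z(r,z),3),'dep',c['depth'][int(p[1]),int(p[0])] if 0<=p[1]<480 and 0<=p[0]<640 else None)
            cv2.circle(im,(int(p[0]),int(p[1])),4,(0,0,255),1);cv2.putText(im,t[:6],(int(p[0])+5,int(p[1])),0,.4,(0,0,255))
    cv2.imwrite(f'pics/{n}0.png',im)
for t in rs:
    if len(rs[t])>1: x,e=tri(rs[t]);print('TRI',t,np.round(x,4),np.round(e,4))
E
```

```text
{'time_s': 0.0, 'joint_positions': [63.226, 30.279, 82.158, 0.001, 67.686, -10.228], 'qvel': [-0.017, -0.067, 0.011, 0.069, -0.034, 0.028], 'tau': [0.001, -44.004, -17.659, 0.063, 0.058, -0.0], 'position': [0.178, 0.598, 0.195], 'tcp_rot': [[-0.959, 0.285, -0.001], [0.285, 0.959, -0.002], [0.0, -0.002, -1.0]], 'force': [0.086, -0.976, 0.912], 'moment': [0.015, 0.018, -0.013], 'opening': 0.998}
scene [0.971 0.658 1.104]
plunger_top [315.6 238.9] 0.77 atz [0.573 0.013 0.228] dep 1.157878
pressure_pin [297.6 253.9] 0.43 atz [ 0.601 -0.023  0.157] dep 1.4238038
sprayer [316.7 299.2] 0.87 atz [0.576 0.019 0.   ] dep 1.1575029
alcohol_bottle [316.5 375.9] 0.88 atz [0.691 0.199 0.   ] dep 1.1019741
rinse_bowl [327.5 235.3] 0.84 atz [ 0.434 -0.148  0.   ] dep 1.4620018
cleaning_brush [273.8 285.9] 0.73 atz [ 0.648 -0.077  0.   ] dep 1.3532866
side [ 0.409 -0.898  0.922]
plunger_top [336.6 211.2] 0.81 atz [0.573 0.022 0.228] dep 1.1609622
pressure_pin [356.2 244. ] 0.4 atz [ 0.612 -0.003  0.157] dep 1.3043076
sprayer [332.  294.3] 0.96 atz [0.565 0.014 0.   ] dep 1.2250651
alcohol_bottle [370.1 241.4] 0.87 atz [ 0.69   0.186 -0.   ] dep 1.3958381
rinse_bowl [279.3 354.6] 0.88 atz [ 0.432 -0.142  0.   ] dep 1.1667572
cleaning_brush [375.2 316.3] 0.68 atz [ 0.648 -0.067  0.   ] dep 1.2363945
wrist [0.103 0.621 0.385]
TRI plunger_top [0.5734 0.0158 0.232 ] [0.001 0.001]
TRI pressure_pin [ 0.6073 -0.0154  0.1685] [0.0018 0.0018]
TRI sprayer [ 0.5701  0.0167 -0.0051] [0.0042 0.0042]
TRI alcohol_bottle [ 0.6909  0.1952 -0.0071] [0.0016 0.0016]
TRI rinse_bowl [ 0.4333 -0.1458  0.0032] [0.0017 0.0017]
TRI cleaning_brush [ 0.6481 -0.0728  0.0062] [0.0018 0.0018]
```

```bash
python3 - <<'E'
import cv2
a=cv2.imread('pics/scene0.png');b=cv2.imread('pics/side0.png')
a=cv2.resize(a[130:430,220:420],(400,600));b=cv2.resize(b[150:450,240:440],(400,600))
import numpy as np
cv2.imwrite('pics/crop0.png',np.hstack([a,b]))
E
```

```text
(no output)
```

View pics/crop0.png

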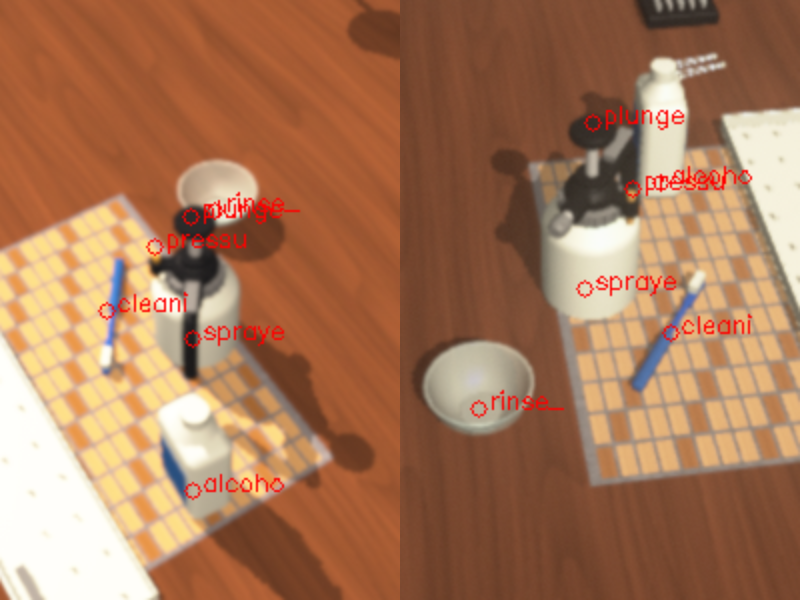

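View pics/scene0.png

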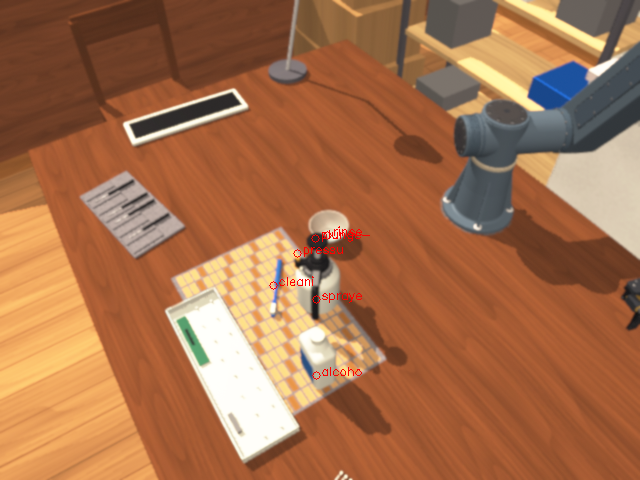

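The pictures show the sprayer's black knob at about (316,238) in scene and (337,211) in side. The pin is on the far side and the grip faces the bottle. The triangulated knob height of 0.232 fits the stated 0.228. I'll shut the fingers, go up and move towards it.

Call:
send_rows:
  moves:
    - [0,0,-1,0,0,0,1]
    - [0,0,-1,0,0,0,1]
    - [-1,-0.8,-1,0,0,0,1]
    - [-1,-0.8,-1,0,0,0,1]
    - [-1,-0.8,-0.8,0,0,0,1]
    - [-1,-0.8,0,0,0,0,1]
    - [-1,-0.8,0,0,0,0,1]
    - [-1,-0.8,0,0,0,0,1]
    - [-1,-0.8,0,0,0,0,1]
    - [-1,-0.8,0,0,0,0,1]
    - [-1,-0.8,0,0,0,0,1]
    - [-1,-0.8,0,0,0,0,1]

```text
time_s: 2.55
position: [0.3611, 0.3353, 0.3157]
tcp_rot: [[-0.959, 0.285, 0.0], [0.285, 0.959, 0.0], [-0.0, 0.0, -1.0]]
force: [-0.2, -0.1, 0.0]
opening: 0.008
```

Call:
send_rows:
  moves:
    - [-1,-0.8,0,0,0,0,1]
    - [-1,-0.8,0,0,0,0,1]
    - [-1,-0.8,0,0,0,0,1]
    - [-1,-0.8,0,0,0,0,1]
    - [-1,-0.8,0,0,0,0,1]
    - [-1,-0.8,0,0,0,0,1]
    - [-1,-0.8,0,0,0,0,1]
    - [-1,-0.8,0,0,0,0,1]
    - [0,0,0,0,0,0,1]
    - [0,0,0,0,0,0,1]

```text
time_s: 3.8
position: [0.5062, 0.1262, 0.3154]
tcp_rot: [[-0.959, 0.285, -0.001], [0.285, 0.959, 0.001], [0.001, 0.0, -1.0]]
force: [-0.2, 0.0, 0.5]
opening: 0.002
```

```bash
cat > look.py <<'E'
from h import *
import sys
s=status.read_state();print({k:np.round(s[k],3).tolist() for k in ['time_s','joint_positions','position','tcp_rot','force','opening']})
ts=['plunger_top','pressure_pin'];rs={}
for n in ['scene','side','wrist']:
    s=status.read_state();c=vision.capture(n);T=T_of(c,s);im=c['img'][:,:,::-1].copy()
    for t in ts:
        for q in models.landmark_of(n,t)[:1]:
            r=ray(c,T,q['point']);rs.setdefault(t,[]).append(r)
            p=q['point'];print(n,t,np.round(p,1),round(q['confidence'],2),np.round(at_z(r,.228 if t[1]=='l' else .165),4))
            cv2.circle(im,(int(p[0]),int(p[1])),4,(0,0,255),1)
    cv2.imwrite(f'pics/{n}{sys.argv[1]}.png',im)
for t in rs:
    if len(rs[t])>1: x,e=tri(rs[t]);print('TRI',t,np.round(x,4),np.round(e,4))
E
python3 look.py 1
```

```text
{'time_s': 3.8, 'joint_positions': [1.693, 14.919, 87.315, 0.035, 77.817, -71.755], 'position': [0.506, 0.126, 0.315], 'tcp_rot': [[-0.959, 0.285, -0.001], [0.285, 0.959, 0.001], [0.001, 0.0, -1.0]], 'force': [-0.238, 0.026, 0.537], 'opening': 0.002}
scene plunger_top [316.8 238.3] 0.63 [0.5694 0.0126 0.228 ]
scene pressure_pin [295.8 256.3] 0.35 [ 0.6114 -0.0136  0.165 ]
side plunger_top [338.4 210.9] 0.87 [0.5772 0.0222 0.228 ]
side pressure_pin [355.5 244.2] 0.58 [ 0.6083 -0.0126  0.165 ]
TRI plunger_top [0.574  0.0162 0.2334] [0.0021 0.0021]
TRI pressure_pin [ 0.6098 -0.0133  0.1649] [0.0016 0.0016]
```

View pics/wrist1.png

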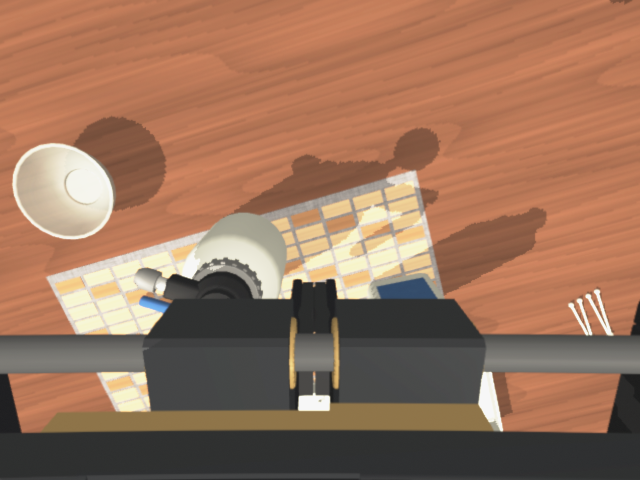

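The wrist view shows the sprayer at about (240,270), with its knob hidden behind the gripper. I'll cross-check the knob using the fixed cameras' depth.

```bash
python3 - <<'E'
from h import *
for n in ['scene','side']:
    c=vision.capture(n);T=T_of(c);D=c['depth']
    v,u=np.mgrid[0:480,0:640];m=D>0
    p=cv2.undistortPoints(np.stack([u[m],v[m]],1).astype(float)[:,None],K(c),np.array(c['distortion'],float))[:,0]
    d=D[m];P=np.c_[p[:,0]*d,-p[:,1]*d,-d]@T[:3,:3].T+T[:3,3]
    s=(abs(P[:,0]-.573)<.04)&(abs(P[:,1]-.016)<.04)&(P[:,2]>.2)&(P[:,2]<.25);Q=P[s]
    top=Q[Q[:,2]>np.percentile(Q[:,2],90)-.006]
    print(n,len(Q),'zmax',np.round(np.percentile(Q[:,2],[50,90,98]),4),'top c',np.round((top.min(0)+top.max(0))/2,4),top.mean(0).round(4),'ext',np.ptp(top,0).round(3))
E
```

```text
scene 314 zmax [0.228  0.2308 0.2322] top c [0.5718 0.0157 0.2288] [0.5729 0.0167 0.2285] ext [0.048 0.05  0.008]
side 348 zmax [0.2273 0.2292 0.2305] top c [0.5708 0.0119 0.2276] [0.5706 0.0096 0.2275] ext [0.047 0.049 0.009]
```

Both depth clouds agree: centre about (0.572, 0.015), top 0.228, 48 mm across. I'll move over it and stop about 10 mm above.

Call:
send_rows:
  moves:
    - [-1,-0.9,0,0,0,0,1]
    - [-1,-0.9,0,0,0,0,1]
    - [-1,-0.9,0,0,0,0,1]
    - [-0.8,-0.8,0,0,0,0,1]
    - [0,0,1,0,0,0,1]
    - [0,0,1,0,0,0,1]
    - [0,0,1,0,0,0,1]
    - [0,0,0,0,0,0,1]
    - [0,0,0,0,0,0,1]

```text
time_s: 5.48
position: [0.5737, 0.0148, 0.2415]
tcp_rot: [[-0.959, 0.285, 0.002], [0.285, 0.959, -0.0], [-0.002, 0.0, -1.0]]
force: [-0.5, 1.0, 0.4]
opening: 0.007
```

```bash
python3 look.py 2; python3 - <<'E'
import cv2,numpy as np
a=cv2.imread('pics/scene2.png');b=cv2.imread('pics/side2.png')
cv2.imwrite('pics/crop2.png',np.hstack([cv2.resize(a[170:320,260:360],(400,600)),cv2.resize(b[140:290,290:390],(400,600))]))
E
```

```text
{'time_s': 5.475, 'joint_positions': [-9.673, 23.322, 86.515, 0.001, 70.074, -83.129], 'position': [0.574, 0.015, 0.241], 'tcp_rot': [[-0.959, 0.285, 0.002], [0.285, 0.959, -0.0], [-0.002, 0.0, -1.0]], 'force': [-0.478, 0.987, 0.373], 'opening': 0.007}
scene pressure_pin [299.2 253.8] 0.53 [ 0.6009 -0.0157  0.165 ]
side plunger_top [335.  211.7] 0.96 [0.5699 0.0205 0.228 ]
side pressure_pin [356.4 241.9] 0.54 [ 0.6115 -0.0055  0.165 ]
wrist plunger_top [313.  264.3] 0.75 [0.5721 0.0141 0.228 ]
TRI pressure_pin [ 0.6067 -0.0117  0.1716] [0.0033 0.0033]
TRI plunger_top [0.5696 0.0146 0.2327] [0.0007 0.0007]
```

View pics/crop2.png

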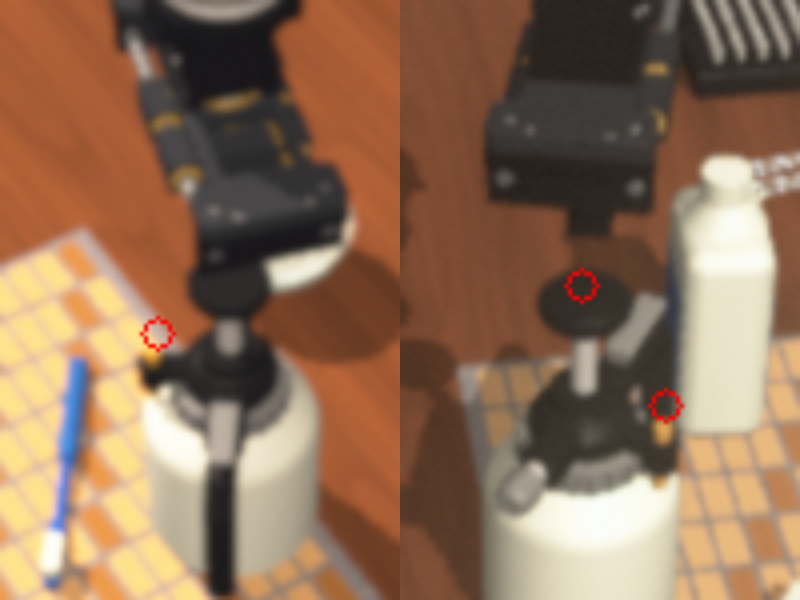

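The fingertips sit centred over the knob, about 13 mm above it, and the pin is well to the side. First stroke now.

Call:
send_rows:
  moves:
    - [0,0,0.7,0,0,0,1]
    - [0,0,0.7,0,0,0,1]
    - [0,0,0.7,0,0,0,1]
    - [0,0,0,0,0,0,1]
    - [0,0,0,0,0,0,1]

```text
time_s: 6.55
position: [0.5732, 0.0149, 0.1893]
tcp_rot: [[-0.959, 0.285, 0.001], [0.285, 0.959, -0.0], [-0.001, -0.0, -1.0]]
force: [-1.4, -0.4, 8.3]
opening: 0.008
```

Call:
send_rows:
  moves:
    - [0,0,0.08,0,0,0,1]
    - [0,0,0,0,0,0,1]
    - [0,0,0,0,0,0,1]

```text
time_s: 6.92
position: [0.5732, 0.0149, 0.1877]
tcp_rot: [[-0.959, 0.285, 0.001], [0.285, 0.959, -0.0], [-0.001, 0.0, -1.0]]
force: [-0.9, -0.3, 7.7]
opening: 0.004
```

```bash
python3 look.py 3; python3 - <<'E'
import cv2,numpy as np
a=cv2.imread('pics/scene3.png');b=cv2.imread('pics/side3.png')
cv2.imwrite('pics/crop3.png',np.hstack([cv2.resize(a[170:320,260:360],(400,600)),cv2.resize(b[140:290,290:390],(400,600))]))
E
```

```text
{'time_s': 6.925, 'joint_positions': [-9.67, 26.744, 90.189, -0.005, 63.001, -83.128], 'position': [0.573, 0.015, 0.188], 'tcp_rot': [[-0.959, 0.285, 0.001], [0.285, 0.959, -0.0], [-0.001, 0.0, -1.0]], 'force': [-0.851, -0.299, 7.71], 'opening': 0.004}
scene plunger_top [315.3 243.5] 0.4 [0.5804 0.0237 0.228 ]
scene pressure_pin [298.6 257.6] 0.49 [ 0.608  -0.0067  0.165 ]
wrist plunger_top [310.7 298.7] 0.86 [0.5662 0.015  0.228 ]
TRI plunger_top [0.5734 0.0126 0.2125] [0.0002 0.0002]
```

View pics/crop3.png

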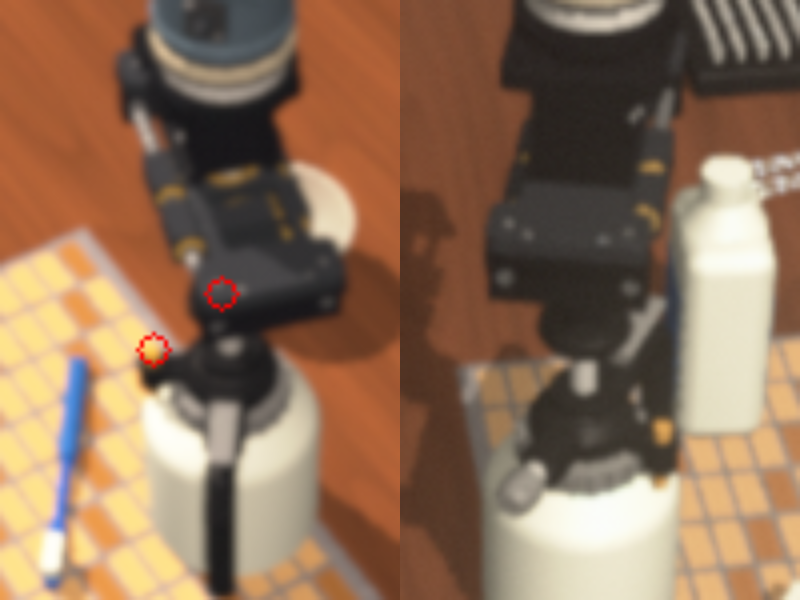

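The picture disagrees with a full press. Knob rod still shows and the force is only 7.7 N. The stroke looks like 13–20 mm, so I'll measure the actual tip and knob height.

```bash
cat > kn.py <<'E'
from h import *
def proj(c,T,X):
    p=np.linalg.inv(T)@np.r_[X,1];q=np.array([[p[0],-p[1],-p[2]]])
    return cv2.projectPoints(q,np.zeros(3),np.zeros(3),K(c),np.array(c['distortion'],float))[0][0,0]
s=status.read_state();print(s['time_s'],np.round(s['position'],4),np.round(s['force'],1))
import sys
out=[]
for n in ['scene','side']:
    c=vision.capture(n);T=T_of(c);D=c['depth'];im=c['img'][:,:,::-1].copy()
    ori=proj(c,T,[.572,.015,.2])
    x0,y0=int(ori[0])-50,int(ori[1])-75
    big=cv2.resize(im[y0:y0+150,x0:x0+100],(400,600),interpolation=cv2.INTER_CUBIC)
    for z,col in [(.228,(0,255,0)),(.188,(255,255,0)),(s['position'][2],(0,0,255))]:
        ring=[proj(c,T,[.572+.022*np.cos(a),.015+.022*np.sin(a),z]) for a in np.linspace(0,6.28,40)] if z!=s['position'][2] else [proj(c,T,s['position'])]
        for p in ring: cv2.circle(big,(int((p[0]-x0)*4),int((p[1]-y0)*4)),1 if len(ring)>1 else 5,col,-1)
    out.append(big)
    v,u=np.mgrid[0:480,0:640];m=D>0
    p=cv2.undistortPoints(np.stack([u[m],v[m]],1).astype(float)[:,None],K(c),np.array(c['distortion'],float))[:,0]
    d=D[m];P=np.c_[p[:,0]*d,-p[:,1]*d,-d]@T[:3,:3].T+T[:3,3]
    r=np.hypot(P[:,0]-.572,P[:,1]-.015)
    h=np.histogram(P[(r<.03)][:,2],bins=np.arange(.16,.31,.005))
    print(n,dict(zip((h[1][:-1]*1000).round().astype(int).tolist(),h[0].tolist())))
    pin=P[(np.hypot(P[:,0]-.607,P[:,1]+.015)<.014)&(P[:,2]>.13)&(P[:,2]<.2)]
    if len(pin): print(' pin top',np.round(np.percentile(pin[:,2],[50,90,98]),4),len(pin))
cv2.imwrite(f'pics/kn{sys.argv[1]}.png',np.hstack(out))
E
python3 kn.py 1
```

```text
7.375 [0.5732 0.0149 0.1878] [-2.6  0.3  8.2]
scene {160: 64, 165: 64, 170: 48, 175: 8, 180: 1, 185: 0, 190: 0, 195: 0, 200: 1, 205: 4, 210: 12, 215: 7, 220: 0, 225: 0, 230: 0, 235: 0, 240: 0, 245: 0, 250: 0, 255: 0, 260: 0, 265: 0, 270: 0, 275: 0, 280: 0, 285: 0, 290: 0, 295: 0, 300: 5}
 pin top [0.1512 0.1593 0.1625] 88
side {160: 59, 165: 109, 170: 43, 175: 11, 180: 13, 185: 9, 190: 0, 195: 0, 200: 16, 205: 35, 210: 140, 215: 54, 220: 22, 225: 4, 230: 0, 235: 0, 240: 0, 245: 0, 250: 0, 255: 0, 260: 0, 265: 0, 270: 0, 275: 0, 280: 0, 285: 0, 290: 0, 295: 0, 300: 4}
 pin top [0.1485 0.1572 0.1602] 136
```

View pics/kn1.png

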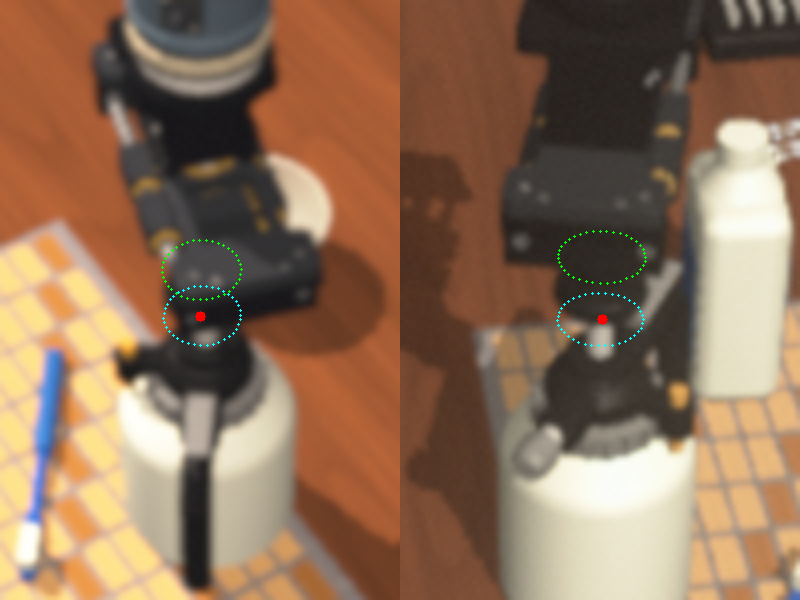

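The knob top is at about 0.214, pressed only around 14 mm. The real fingertips therefore sit about 25 mm above the reported TCP. I'll go deeper in steps, watching force, and check how low the gripper body is.

```bash
python3 - <<'E'
from h import *
for n in ['scene','side']:
    c=vision.capture(n);T=T_of(c);D=c['depth']
    v,u=np.mgrid[0:480,0:640];m=D>0
    p=cv2.undistortPoints(np.stack([u[m],v[m]],1).astype(float)[:,None],K(c),np.array(c['distortion'],float))[:,0]
    d=D[m];P=np.c_[p[:,0]*d,-p[:,1]*d,-d]@T[:3,:3].T+T[:3,3]
    q=P-[.573,.015,0];R=np.array([[-.959,.285],[.285,.959]]);tx=q[:,:2]@R
    s=(abs(tx[:,0])<.06)&(abs(tx[:,1])<.12)&(P[:,2]>.19)&(P[:,2]<.34)
    for lo in np.arange(.19,.34,.01):
        k=s&(P[:,2]>=lo)&(P[:,2]<lo+.01)
        if k.sum()>3: print(n,round(lo,2),k.sum(),'tx',np.percentile(tx[k,0],[3,97]).round(3),'ty',np.percentile(tx[k,1],[3,97]).round(3))
E
```

```text
scene 0.21 21 tx [-0.023 -0.016] ty [-0.016  0.007]
scene 0.28 62 tx [-0.037  0.034] ty [-0.08   0.088]
scene 0.29 200 tx [-0.038  0.033] ty [-0.08   0.088]
scene 0.3 416 tx [-0.038  0.036] ty [-0.077  0.091]
scene 0.31 231 tx [-0.037  0.035] ty [-0.076  0.095]
scene 0.32 805 tx [-0.036  0.032] ty [-0.079  0.095]
scene 0.33 156 tx [-0.03   0.023] ty [-0.024  0.092]
side 0.2 54 tx [-0.02   0.024] ty [-0.026 -0.007]
side 0.21 193 tx [-0.02   0.022] ty [-0.026  0.003]
side 0.22 24 tx [-0.009  0.011] ty [-0.013 -0.009]
side 0.28 90 tx [-0.035  0.034] ty [-0.09   0.078]
side 0.29 225 tx [-0.037  0.034] ty [-0.091  0.079]
side 0.3 375 tx [-0.037  0.037] ty [-0.093  0.078]
side 0.31 185 tx [-0.037  0.035] ty [-0.097  0.066]
side 0.32 742 tx [-0.035  0.033] ty [-0.097  0.069]
side 0.33 157 tx [-0.024  0.023] ty [-0.053 -0.002]
```

The body's underside is at 0.283, against 0.258 expected from the reading. So the whole tool is about 25 mm higher than reported, while sideways it agrees. I'll push on down.

Call:
send_rows:
  moves:
    - [0,0,0.5,0,0,0,1]
    - [0,0,0.4,0,0,0,1]
    - [0,0,0,0,0,0,1]
    - [0,0,0,0,0,0,1]

```text
time_s: 8.07
position: [0.5732, 0.0149, 0.166]
tcp_rot: [[-0.959, 0.285, 0.001], [0.285, 0.959, -0.0], [-0.001, -0.0, -1.0]]
force: [-4.2, -0.3, 13.1]
opening: 0.006
```

Call:
send_rows:
  moves:
    - [0,0,0.08,0,0,0,1]
    - [0,0,0,0,0,0,1]
    - [0,0,0,0,0,0,1]

```text
time_s: 8.45
position: [0.5732, 0.0149, 0.1642]
tcp_rot: [[-0.959, 0.285, 0.002], [0.285, 0.959, -0.0], [-0.002, -0.0, -1.0]]
force: [-4.0, 0.4, 12.5]
opening: 0.008
```

```bash
python3 kn.py 2
```

```text
8.45 [0.5732 0.0149 0.1642] [-4.   0.4 12.5]
scene {160: 49, 165: 11, 170: 2, 175: 0, 180: 0, 185: 8, 190: 11, 195: 0, 200: 0, 205: 0, 210: 0, 215: 0, 220: 0, 225: 0, 230: 0, 235: 0, 240: 0, 245: 0, 250: 0, 255: 0, 260: 0, 265: 0, 270: 1, 275: 6, 280: 35, 285: 53, 290: 10, 295: 36, 300: 73}
 pin top [0.1515 0.1621 0.1642] 88
side {160: 51, 165: 59, 170: 12, 175: 9, 180: 28, 185: 89, 190: 102, 195: 14, 200: 4, 205: 0, 210: 0, 215: 0, 220: 0, 225: 0, 230: 0, 235: 0, 240: 0, 245: 0, 250: 0, 255: 0, 260: 0, 265: 0, 270: 0, 275: 1, 280: 11, 285: 5, 290: 1, 295: 3, 300: 7}
 pin top [0.1496 0.1591 0.1632] 141
```

View pics/kn2.png

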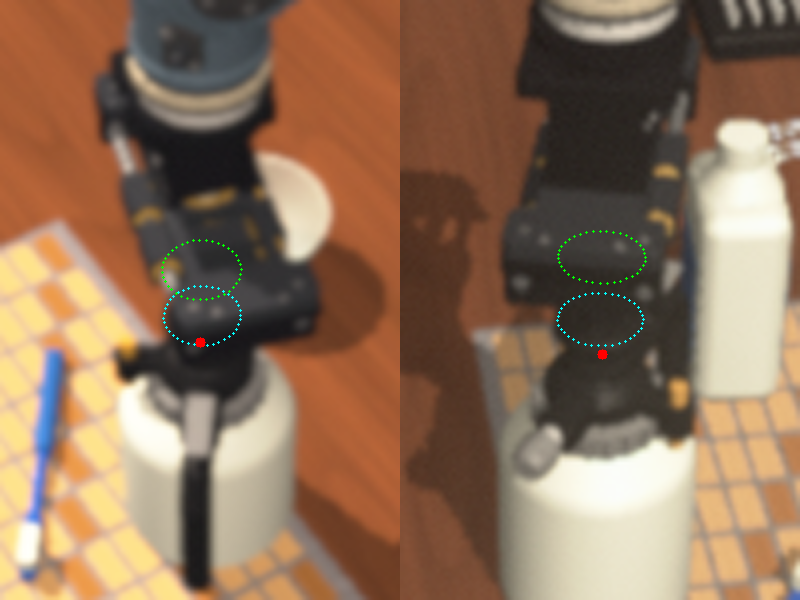

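The knob is at about 0.191, almost at its stop. I'll feel for the stop with small steps.

Call:
send_rows:
  moves:
    - [0,0,0.06,0,0,0,1]
    - [0,0,0,0,0,0,1]
    - [0,0,0,0,0,0,1]

```text
time_s: 8.93
position: [0.5732, 0.0149, 0.1628]
tcp_rot: [[-0.959, 0.285, 0.002], [0.284, 0.959, -0.0], [-0.002, -0.0, -1.0]]
force: [-4.1, 0.1, 14.1]
opening: 0.001
```

Call:
send_rows:
  moves:
    - [0,0,0.06,0,0,0,1]
    - [0,0,0,0,0,0,1]
    - [0,0,0,0,0,0,1]

```text
time_s: 9.3
position: [0.5732, 0.0149, 0.1614]
tcp_rot: [[-0.959, 0.285, 0.002], [0.285, 0.959, -0.0], [-0.002, -0.0, -1.0]]
force: [-4.3, 0.8, 14.0]
opening: 0.007
```

Call:
send_rows:
  moves:
    - [0,0,0.06,0,0,0,1]
    - [0,0,0,0,0,0,1]

```text
time_s: 9.55
position: [0.5734, 0.0149, 0.1613]
tcp_rot: [[-0.959, 0.284, 0.002], [0.284, 0.959, -0.001], [-0.003, -0.0, -1.0]]
force: [-6.6, 1.1, 21.2]
opening: 0.003
```

Call:
send_rows:
  moves:
    - [0,0,0.06,0,0,0,1]
    - [0,0,0,0,0,0,1]

```text
time_s: 9.8
position: [0.5736, 0.0148, 0.1612]
tcp_rot: [[-0.959, 0.284, 0.003], [0.284, 0.959, -0.001], [-0.004, -0.0, -1.0]]
force: [-8.3, 1.3, 28.9]
opening: 0.006
```

The stop is found at reading 0.161, with force rising to 29 N. Release fully.

Call:
send_rows:
  moves:
    - [0,0,-1,0,0,0,1]
    - [0,0,-1,0,0,0,1]
    - [0,0,0,0,0,0,1]
    - [0,0,0,0,0,0,1]
    - [0,0,0,0,0,0,1]
    - [0,0,0,0,0,0,1]

```text
time_s: 10.55
position: [0.5724, 0.015, 0.2044]
tcp_rot: [[-0.959, 0.285, -0.002], [0.285, 0.959, 0.0], [0.002, -0.0, -1.0]]
force: [-0.6, 0.0, -1.0]
opening: 0.005
```

```bash
python3 kn.py 3
```

```text
10.55 [0.5724 0.015  0.2044] [-0.6  0.  -1. ]
scene {160: 60, 165: 82, 170: 58, 175: 7, 180: 5, 185: 10, 190: 9, 195: 5, 200: 0, 205: 0, 210: 0, 215: 0, 220: 11, 225: 17, 230: 3, 235: 0, 240: 0, 245: 0, 250: 0, 255: 0, 260: 0, 265: 0, 270: 0, 275: 0, 280: 0, 285: 0, 290: 0, 295: 0, 300: 0}
 pin top [0.1517 0.1627 0.1651] 90
side {160: 62, 165: 120, 170: 37, 175: 12, 180: 12, 185: 10, 190: 12, 195: 14, 200: 7, 205: 1, 210: 0, 215: 12, 220: 53, 225: 182, 230: 19, 235: 22, 240: 18, 245: 0, 250: 0, 255: 0, 260: 0, 265: 0, 270: 0, 275: 0, 280: 0, 285: 0, 290: 0, 295: 0, 300: 0}
 pin top [0.1486 0.1593 0.1642] 145
```

View pics/kn3.png

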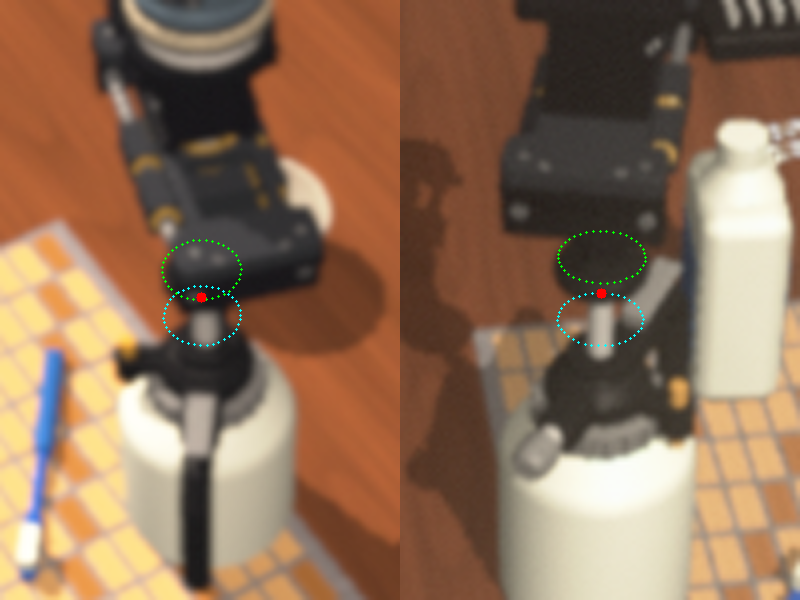

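The plunger is back up, with no contact force. One full stroke next, then check.

Call:
send_rows:
  moves:
    - [0,0,0.6,0,0,0,1]
    - [0,0,0.6,0,0,0,1]
    - [0,0,0.6,0,0,0,1]
    - [0,0,0,0,0,0,1]
    - [0,0,0,0,0,0,1]
    - [0,0,0,0,0,0,1]

```text
time_s: 11.4
position: [0.5743, 0.0147, 0.1628]
tcp_rot: [[-0.959, 0.285, 0.004], [0.285, 0.959, -0.001], [-0.004, 0.0, -1.0]]
force: [-1.9, 0.7, 13.3]
opening: 0.003
```

Call:
send_rows:
  moves:
    - [0,0,-1,0,0,0,1]
    - [0,0,-1,0,0,0,1]
    - [0,0,0,0,0,0,1]
    - [0,0,0,0,0,0,1]
    - [0,0,0,0,0,0,1]
    - [0,0,0,0,0,0,1]

```text
time_s: 12.15
position: [0.5723, 0.015, 0.2095]
tcp_rot: [[-0.959, 0.285, -0.002], [0.285, 0.959, 0.0], [0.002, -0.0, -1.0]]
force: [-0.2, 0.9, -0.5]
opening: 0.006
```

```bash
python3 kn.py 4 | grep -v '{'
```

```text
12.15 [0.5723 0.015  0.2095] [-0.2  0.9 -0.5]
 pin top [0.1516 0.1662 0.1701] 93
 pin top [0.1495 0.165  0.1682] 148
```

The stroke worked: the pin rose about 5 mm (0.165 to 0.170). Repeating slightly deeper.

Call:
send_rows:
  moves:
    - [0,0,0.7,0,0,0,1]
    - [0,0,0.7,0,0,0,1]
    - [0,0,0.7,0,0,0,1]
    - [0,0,0,0,0,0,1]
    - [0,0,0,0,0,0,1]
    - [0,0,0,0,0,0,1]

```text
time_s: 13.0
position: [0.5748, 0.0147, 0.1614]
tcp_rot: [[-0.959, 0.285, 0.005], [0.285, 0.959, -0.001], [-0.005, 0.001, -1.0]]
force: [-3.0, 0.4, 14.8]
opening: 0.004
```

Call:
send_rows:
  moves:
    - [0,0,-1,0,0,0,1]
    - [0,0,-1,0,0,0,1]
    - [0,0,-0.1,0,0,0,1]
    - [0,0,0,0,0,0,1]
    - [0,0,0,0,0,0,1]
    - [0,0,0,0,0,0,1]

```text
time_s: 13.75
position: [0.5723, 0.015, 0.2094]
tcp_rot: [[-0.959, 0.285, -0.002], [0.285, 0.959, 0.0], [0.002, -0.0, -1.0]]
force: [-0.1, -1.1, 0.7]
opening: 0.003
```

Call:
send_rows:
  moves:
    - [0,0,0.7,0,0,0,1]
    - [0,0,0.7,0,0,0,1]
    - [0,0,0.7,0,0,0,1]
    - [0,0,0,0,0,0,1]
    - [0,0,0,0,0,0,1]
    - [0,0,0,0,0,0,1]

```text
time_s: 14.5
position: [0.5745, 0.0147, 0.1613]
tcp_rot: [[-0.959, 0.285, 0.004], [0.285, 0.959, -0.001], [-0.004, 0.0, -1.0]]
force: [-3.5, -0.2, 17.9]
opening: 0.007
```

Call:
send_rows:
  moves:
    - [0,0,-1,0,0,0,1]
    - [0,0,-1,0,0,0,1]
    - [0,0,-0.1,0,0,0,1]
    - [0,0,0,0,0,0,1]
    - [0,0,0,0,0,0,1]
    - [0,0,0,0,0,0,1]

```text
time_s: 15.25
position: [0.5723, 0.015, 0.2093]
tcp_rot: [[-0.959, 0.285, -0.002], [0.285, 0.959, 0.0], [0.002, -0.0, -1.0]]
force: [0.2, -0.0, 0.0]
opening: 0.007
```

```bash
python3 kn.py 5 | grep -v '{'
```

```text
15.25 [0.5723 0.015  0.2093] [ 0.2 -0.   0. ]
 pin top [0.1522 0.1784 0.1804] 102
 pin top [0.1508 0.1723 0.1787] 164
```

View pics/kn5.png

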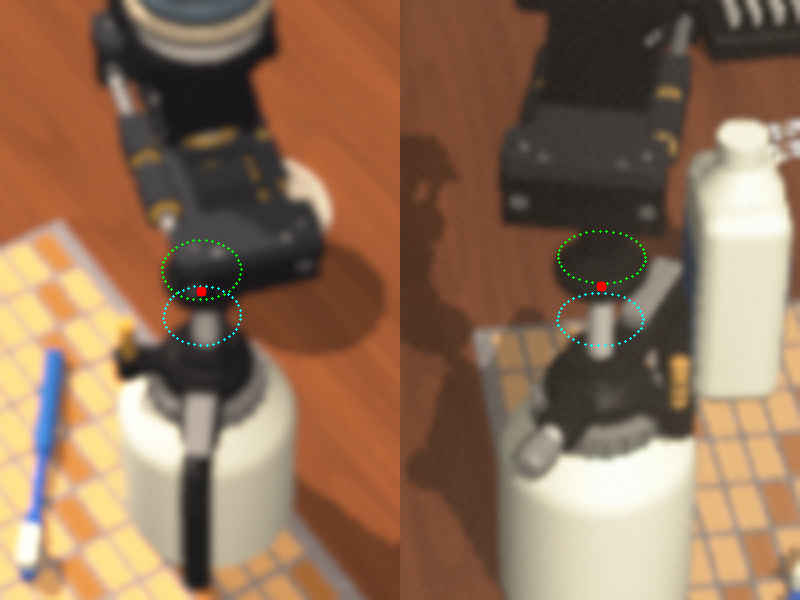

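The pin is standing out clearly at about 0.180. Two more strokes, then check; extra strokes do no harm.

Call:
send_rows:
  moves:
    - [0,0,0.7,0,0,0,1]
    - [0,0,0.7,0,0,0,1]
    - [0,0,0.7,0,0,0,1]
    - [0,0,0,0,0,0,1]
    - [0,0,0,0,0,0,1]
    - [0,0,0,0,0,0,1]

```text
time_s: 16.1
position: [0.5747, 0.0147, 0.1613]
tcp_rot: [[-0.959, 0.285, 0.005], [0.285, 0.959, -0.001], [-0.005, 0.001, -1.0]]
force: [-2.8, 0.3, 16.2]
opening: 0.009
```

Call:
send_rows:
  moves:
    - [0,0,-1,0,0,0,1]
    - [0,0,-1,0,0,0,1]
    - [0,0,-0.1,0,0,0,1]
    - [0,0,0,0,0,0,1]
    - [0,0,0,0,0,0,1]
    - [0,0,0,0,0,0,1]

```text
time_s: 16.85
position: [0.5723, 0.015, 0.2094]
tcp_rot: [[-0.959, 0.285, -0.002], [0.285, 0.959, 0.0], [0.002, -0.0, -1.0]]
force: [-0.2, -0.4, 0.1]
opening: 0.001
```

```bash
python3 kn.py 6 | grep -v '{'
```

```text
16.85 [0.5723 0.015  0.2094] [-0.2 -0.4  0.1]
 pin top [0.1534 0.1818 0.1835] 110
 pin top [0.151  0.1788 0.1837] 172
```

Call:
send_rows:
  moves:
    - [0,0,0.7,0,0,0,1]
    - [0,0,0.7,0,0,0,1]
    - [0,0,0.7,0,0,0,1]
    - [0,0,0,0,0,0,1]
    - [0,0,0,0,0,0,1]
    - [0,0,0,0,0,0,1]

```text
time_s: 17.7
position: [0.5748, 0.0146, 0.1614]
tcp_rot: [[-0.959, 0.285, 0.005], [0.285, 0.959, -0.001], [-0.005, 0.001, -1.0]]
force: [-2.4, 0.6, 16.0]
opening: 0.006
```

Call:
send_rows:
  moves:
    - [0,0,-1,0,0,0,1]
    - [0,0,-1,0,0,0,1]
    - [0,0,-0.1,0,0,0,1]
    - [0,0,0,0,0,0,1]
    - [0,0,0,0,0,0,1]
    - [0,0,0,0,0,0,1]

```text
time_s: 18.45
position: [0.5723, 0.015, 0.2094]
tcp_rot: [[-0.959, 0.285, -0.002], [0.285, 0.959, 0.0], [0.002, -0.0, -1.0]]
force: [0.0, -0.1, -0.1]
opening: 0.005
```

```bash
python3 kn.py 7 | grep -v '{'
```

```text
18.45 [0.5723 0.015  0.2094] [ 0.  -0.1 -0.1]
 pin top [0.1533 0.1809 0.185 ] 111
 pin top [0.1509 0.1775 0.1838] 171
```

The reading has levelled off at about 0.184, which means fully out. One more stroke for certainty, then I'll retract up and back.

Call:
send_rows:
  moves:
    - [0,0,0.7,0,0,0,1]
    - [0,0,0.7,0,0,0,1]
    - [0,0,0.72,0,0,0,1]
    - [0,0,0,0,0,0,1]
    - [0,0,0,0,0,0,1]
    - [0,0,0,0,0,0,1]

```text
time_s: 19.3
position: [0.5748, 0.0147, 0.1613]
tcp_rot: [[-0.959, 0.285, 0.005], [0.285, 0.959, -0.001], [-0.005, 0.001, -1.0]]
force: [-3.2, 0.5, 17.9]
opening: 0.005
```

Call:
send_rows:
  moves:
    - [0,0,-1,0,0,0,1]
    - [0,0,-1,0,0,0,1]
    - [0,0,-1,0,0,0,1]
    - [0,0,-1,0,0,0,1]
    - [0,0,-1,0,0,0,1]
    - [1,1,-0.5,0,0,0,1]
    - [1,1,0,0,0,0,1]
    - [1,1,0,0,0,0,1]
    - [1,1,0,0,0,0,1]
    - [1,1,0,0,0,0,1]
    - [0,0,0,0,0,0,1]
    - [0,0,0,0,0,0,1]

```text
time_s: 20.8
position: [0.4892, 0.17, 0.295]
tcp_rot: [[-0.959, 0.284, 0.001], [0.284, 0.959, -0.001], [-0.001, -0.0, -1.0]]
force: [0.3, 0.3, 0.4]
opening: 0.003
```

```bash
python3 kn.py 8; python3 - <<'E'
from h import *
rs={}
for n in ['scene','side']:
    c=vision.capture(n);T=T_of(c)
    for t in ['plunger_top','pressure_pin','sprayer','alcohol_bottle','rinse_bowl','cleaning_brush']:
        for q in models.landmark_of(n,t)[:1]: rs.setdefault(t,[]).append(ray(c,T,q['point']))
for t in rs:
    if len(rs[t])>1: x,e=tri(rs[t]);print('TRI',t,np.round(x,4),np.round(e,4))
E
```

```text
20.8 [0.4892 0.17   0.295 ] [0.3 0.3 0.4]
scene {160: 73, 165: 81, 170: 56, 175: 9, 180: 9, 185: 7, 190: 8, 195: 5, 200: 0, 205: 0, 210: 0, 215: 0, 220: 33, 225: 225, 230: 55, 235: 0, 240: 0, 245: 0, 250: 0, 255: 0, 260: 0, 265: 0, 270: 0, 275: 0, 280: 0, 285: 0, 290: 0, 295: 0, 300: 0}
 pin top [0.1524 0.1815 0.1844] 110
side {160: 64, 165: 117, 170: 39, 175: 11, 180: 13, 185: 9, 190: 9, 195: 14, 200: 8, 205: 2, 210: 0, 215: 18, 220: 50, 225: 255, 230: 16, 235: 0, 240: 0, 245: 0, 250: 0, 255: 0, 260: 0, 265: 0, 270: 0, 275: 0, 280: 0, 285: 0, 290: 0, 295: 0, 300: 0}
 pin top [0.1512 0.1792 0.1841] 174
TRI plunger_top [0.5703 0.0165 0.237 ] [0.002 0.002]
TRI pressure_pin [ 0.6092 -0.012   0.1902] [0.0025 0.0025]
TRI sprayer [ 0.5697  0.0165 -0.0082] [0.0009 0.0009]
TRI alcohol_bottle [ 6.839e-01  1.941e-01 -3.000e-04] [0. 0.]
TRI cleaning_brush [ 0.645  -0.0728  0.0092] [0.0041 0.0041]
```

View pics/kn8.png

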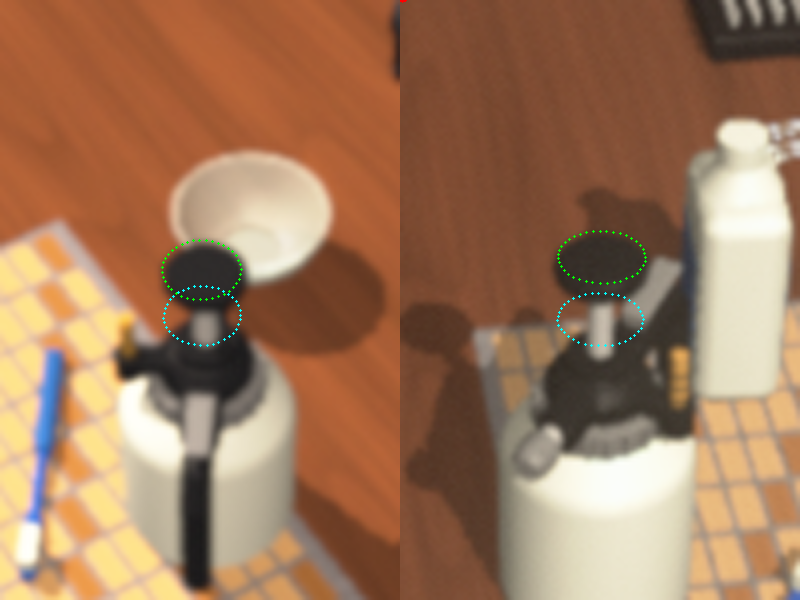

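The knob is back in its up ring, the pin stands out, everything is in place and the arm is clear. Handing in.

```bash
python3 -c "
from rig import bot;print(bot.hand_in())"
```

```text
the job is handed in; nothing more can be done
None
```

I pumped the sprayer with shut fingertips for seven strokes (the first slow, while I felt for the stop) and handed the job in at about 21 s of the 51 s allowed. No verdict was reported.

**Last checks**
- **Pin:** its top reads about 0.184 m in both cameras' depth, the stated fully-out height. It did not change over the last strokes.
- **Plunger:** it is back up, with its top at about 0.228 m.
- **Arm:** it is clear of everything, with about zero force at the wrist. The highest push I read was 29 N, at the stop.
- **Surroundings:** the sprayer stands upright and in place. The bottle and brush are within about 7 mm of where they were, which is measuring noise. The network did not give the bowl's position from both cameras at the end, so I only checked it by eye in the last picture.

**What disagreed**
- **Tool height:** the reported TCP height was about 25 mm lower than the true fingertips. My first push therefore went only about 14 mm before I noticed from the force and the picture. I then pushed on to the felt stop and used that as the reference for all later strokes.
- **Second stroke:** it stopped about 1.4 mm short of the stop, but it still raised the pin by about 5 mm.
- **Landmark heights:** the network's heights for the knob and pin came out 6–9 mm high at the end, so I relied on the depth readings instead.

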